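# Fold the hex key and put it away

### The arm

A 7-joint arm with a two-finger parallel gripper is mounted at the origin on the work surface. World frame = base frame: x ahead of the robot, y to its left, z up, the work surface at z = 0. Lengths are in mm, angles in degrees, forces in N, time in s.
With the tool pointing down it reaches from about 350 to 900 mm from the base axis. Payload 7.2 kg.
Tool frame: the origin (TCP) lies between the finger pads; the fingertips stand 14 mm ahead of it and the grasp point (between the pads) lies 5 mm behind it; z points along the fingers, y is the line along which they close (so a half turn about z gives the same grasp; the last joint's range is limited). The gripper opens to 88 mm and grips with 3 to 60 N. Pads are 20 mm wide; open, the fingers measure 115 mm over their backs; the gripper's body (75 mm by 178 mm) begins 61 mm behind the grasp point.
Start: joints at [59.232, 23.554, -0.728, 91.456, 0.321, 64.991, -4.71], TCP at [282.374, -557.578, 236.653] pointing down, gripper open.
Joint ranges: [-169.25, 169.25], [-16.82, 113.86], [-84.01, 82.57], [7.8, 145.47], [-59.2, 239.2], [7.22, 106.19], [-163.78, 163.78]. Speed limits (degrees/s): [136.94, 136.94, 172.46, 172.46, 180, 180, 180].

### API

Orientations are given as a 3x3 rotation matrix whose columns are the frame's x, y, z axes.
In Python, from station import get_obs, grab_frame, hand_in gives the robot as it stands. The module is installed in compiled form; this text tells all that it offers.
- The arm moves only by the shell command python3 -m inch 'ROWS' [FORCE]. ROWS is text: rows parted by semicolons, each of 7 numbers parted by spaces: the shift along the tool's x, y, z in mm, then the turn, a rotation vector about the tool's x, y, z in degrees, then the finger opening in mm, from 0 to 87.8. In form: dx dy dz rx ry rz jaw; .... A call has 1 to 20 rows; each row shifts and turns the commanded pose from where the row before left it, along the tool's axes as they then stand; what a row does not reach is not made up. A row lasts 1/8 s, in which the tool goes at most 62.5 mm and 10.7 degrees, less where a joint would pass 70% of its speed; a pose out of reach is approached as far as the arm can. A call is refused whole if a number of a shift passes 62.5 or a number of a turn 10.7, either way. A call with a gripper value outside its range is refused whole. The fingers move at their own pace and stop on an object; FORCE is the grip in N (left out, the last holds). Time passes only in rows, so rows that do not move let the fingers close. It gives the time, the measured TCP pose, the force, the opening and the grip force at its end, in the units of the state.
- get_obs(): the state, without advancing time (a new reading comes with each control period).
- grab_frame(name): name is "scene" or "top" or "wrist"; returns a dict with "image" (420x560x3 uint8, blue, green, red), "mtx" (3x3 intrinsics, pixels), "k1" (the pictures are not rectified: a ray, as slopes to the right and down, at radius r is drawn at 1 + k1 r^2 times it, then the intrinsics apply), "origin" and "attitude" of the camera in the world; the wrist camera has in their place "tool_from_camera" (4x4, takes a point from camera to tool coordinates, whose origin is the TCP and whose axes are the flange's). Camera axes: x right, y up, looking along -z (the intrinsics and any distortion apply to the point x, -y, -z); pixel columns grow to the right and rows downward; lengths in mm; the calibration is good to about 2 mm. A picture is of the moment at which its call begins: read the wrist's pose just before it. There is no depth.
- hand_in(): hands the job in; it is judged then, once.
The state is a dict: "clock": time; "q": joint angles; "qd": joint speeds; "joint_torque": joint torques, N m; "tcp_pos": TCP position; "orientation": TCP orientation; "wrist_force": force on the tool from outside, world axes, zero at the start; "moment": the same for the moment, N m; "finger_gap": finger opening in mm; "grip_force": force on a finger pad.
Only numpy, scipy, OpenCV 4.12 (cv2) and the standard library are available. Lean on these libraries where they do the work, as an engineer would, in place of code of your own. Each camera call takes 0.05 s, during which the arm holds its last target. There are 200 camera calls.

### The job

The folding hex key was left with its steel key swung out, and like that it will not go into the organiser. Fold the key fully home into its handle first, then lay the folded tool flat, key side up, in the long open compartment of the organiser. Do not shift or upset the little dish of cam locks.

Things in the scene. Friction and masses are not known exactly. Their poses are not given: they have to be found in the camera images.
- handle_mid (a point): Centre of the handle of the folding hex key (loose, about 280 g): black plastic block 110 mm long (x), 32 wide (y), 20 high (z up), lying flat, so this point is 10 mm above its support. The hinge of its one movable steel key is 48 mm from here along +x and 9 mm higher. The other black-handled hex key near by has a round handle and a fixed bent key.
- key (a joint): Angle (rad) of the steel key, a bar 8 mm thick reaching 85 mm from the hinge, turning in the upright plane along the handle. 0: folded home, lying over the handle towards -x, its top 3 mm proud of the handle's. 1.57: upright. Starts at 1.85 to 2.2, leaning out past the +x end. The hinge rubs (0.035 N m), stays where left, has no latch; push the key over, then press it down.
- bay (a point): Centre of the inner floor of the long open compartment of the clear organiser (fixed), 3 mm above the cabinet top. Inside 84 mm (x) by 134 mm (y), 32 deep; walls 4 mm, rim 35 mm above the cabinet top. z up. Its lid, flipped back, slopes from the +x rim down to the cabinet top, out to 105 mm from here. Towards -x, out to 112 mm, lie three short shut compartments, 38 mm high.
- ramekin: Loose white ceramic ramekin holding cam locks, 80 mm across, 45 mm high; origin at the centre of its underside, z up. Not to be moved.
Mind the look-alikes: they are no part of the job. Leave any pink look-alike of the part that bears handle_mid alone.

How it is judged (in metres and radians):
On the way:
1. the key is folded home while the tool is still out of the organiser (value of joint key below 0.15 rad and horizontal distance between handle_mid and bay above 0.12 m), for 0.2 s.
At the end, for the whole second after the job is handed in: The key is folded to within 0.15 rad of home and the handle lies flat (z within 0.15 rad of vertical) on the floor of the long compartment: its centre within 30 mm across, 25 mm along and no more than 15 mm above the compartment's floor centre (value of joint key below 0.15 rad and x of handle_mid in the frame of bay between -0.03 and 0.03 m and y of handle_mid in the frame of bay between -0.025 and 0.025 m and z of handle_mid in the frame of bay below 0.015 m and angle between handle_mid's own z axis and vertical below 0.15 rad and velocity of joint key below 0.1 rad/s); the robot touches nothing.
It fails at once if the ramekin of cam locks is shifted by more than 30 mm or tipped by more than 0.3 rad (distance of ramekin from where it was at the start of the episode above 0.03 m or angle between ramekin's own z axis and vertical above 0.3 rad).
It also fails if it takes over 54 s, if anything falls off the work surface, if the arm or the gripper's body presses on something with over 40 N, if the wrist force passes 120 N, or if a joint passes its speed limit or range.

## Working session

There is one attempt and no reset: what is moved stays moved. The work goes in short steps, Python scripts to look and compute and a shell command to move; the robot and the scene stay as the last step left them, time stands still between calls to the robot, and variables do not carry over. Pictures are saved under pics/ and viewed, at most 10 in all, crops included, and the job is handed in when it is done.

```bash
mkdir -p pics
cat > h.py <<'E'
import numpy as np, cv2, pickle
from station import get_obs, grab_frame
def snap(name,tag):
    o=get_obs(); f=grab_frame(name)
    if name=='wrist':
        T=np.eye(4);T[:3,:3]=np.array(o['orientation']);T[:3,3]=o['tcp_pos']
        C=T@np.array(f['tool_from_camera']); R,p=C[:3,:3],C[:3,3]
    else: R,p=np.array(f['attitude']),np.array(f['origin'])
    d=dict(K=np.array(f['mtx']),k1=f['k1'],R=R,p=p)
    pickle.dump(d,open(f'pics/{tag}.pkl','wb')); cv2.imwrite(f'pics/{tag}.png',f['image'])
def ray(tag,u,v):
    d=pickle.load(open(f'pics/{tag}.pkl','rb'))
    xy=cv2.undistortPoints(np.array([[[u,v]]],float),d['K'],np.array([d['k1'],0,0,0,0.]))[0,0]
    r=d['R']@np.array([xy[0],-xy[1],-1]); return d['p'],r/np.linalg.norm(r)
def onz(tag,u,v,z):
    p,r=ray(tag,u,v); return p+r*(z-p[2])/r[2]
def tri(*obs):
    A=np.zeros((3,3));b=np.zeros(3);L=[]
    for t,u,v in obs:
        p,r=ray(t,u,v);M=np.eye(3)-np.outer(r,r);A+=M;b+=M@p;L.append((p,r))
    x=np.linalg.solve(A,b); return x.round(1),[round(float(np.linalg.norm(np.cross(x-p,r))),1) for p,r in L]
def proj(tag,X):
    d=pickle.load(open(f'pics/{tag}.pkl','rb'))
    c=d['R'].T@(np.array(X,float)-d['p']); c=np.array([[[c[0],-c[1],-c[2]]]])
    return cv2.projectPoints(c,np.zeros(3),np.zeros(3),d['K'],np.array([d['k1'],0,0,0,0.]))[0][0,0].round(1)
E
python3 - <<'E'
from h import *
for n in('scene','top','wrist'): snap(n,n+'0')
a=[cv2.imread(f'pics/{n}0.png') for n in('scene','top')]
import pickle
for n in('scene0','top0','wrist0'):
    d=pickle.load(open(f'pics/{n}.pkl','rb'));print(n,d['p'].round(),d['R'].round(2).tolist(),d['K'][0,0],d['k1'])
o=get_obs();print(o['clock'],o['tcp_pos'],np.array(o['orientation']).round(3).tolist(),o['finger_gap'])
E
```

```text
scene0 [1137. -283.  613.] [[0.38, -0.63, 0.68], [0.92, 0.24, -0.29], [0.02, 0.74, 0.68]] 427.2358909204682 0.013155055161068678
top0 [ 421.  -40. 1038.] [[-0.01, 0.99, -0.17], [-1.0, -0.01, 0.0], [0.0, 0.17, 0.99]] 504.83639859456946 -0.15401383299299545
wrist0 [ 350. -523.  383.] [[0.45, 0.86, 0.25], [-0.89, 0.43, 0.13], [-0.0, -0.28, 0.96]] 356.5132627885508 -0.09196852463236815
0.15 [ 282.20259035 -557.26438707  236.02248108] [[0.892, 0.452, -0.001], [0.452, -0.892, 0.001], [-0.0, -0.001, -1.0]] 87.75203250491832
```

View pics/top0.png

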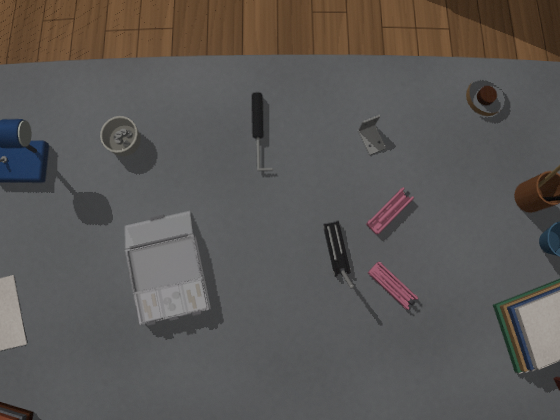

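View pics/scene0.png

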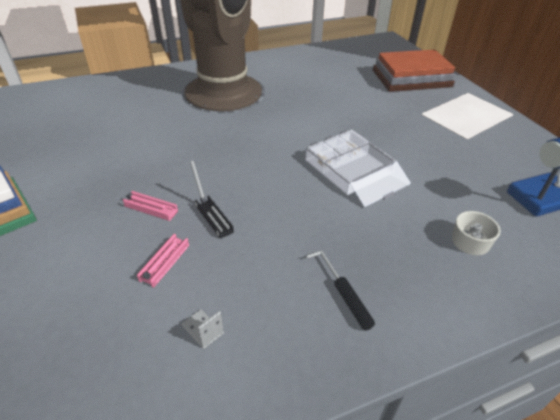

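Top view: the candidates are the black block with a steel key swung out (337,247), the round-handled bent hex key (258,120) and two pink tools (390,210), (393,285). Only the black block fits, since it is a rectangular handle with a hinged key; in the scene view it is at (214,216). The organiser is at (168,268) and the ramekin at (120,137). I'll confirm the tool in an enlarged crop.

Run:
```python
from h import *
t=cv2.imread('pics/top0.png');s=cv2.imread('pics/scene0.png')
c=lambda im,x,y,w,h,k:cv2.resize(im[y:y+h,x:x+w],None,fx=k,fy=k,interpolation=cv2.INTER_CUBIC)
L=np.vstack([c(t,310,210,80,60,5),c(t,310,270,80,60,5)])  # 400x600: x=310+u/5,y=210+v/5
R=np.vstack([c(s,170,150,80,60,5),c(s,170,210,80,60,5)])
cv2.imwrite('pics/crop1.png',np.hstack([L,R]))
L=c(t,110,200,110,130,3.63)[:470,:400];R=c(s,295,120,120,90,3.33)[:300,:400]
R=np.vstack([R,np.zeros((L.shape[0]-R.shape[0],R.shape[1],3),np.uint8)])
cv2.imwrite('pics/crop2.png',np.hstack([L,R]));print(L.shape,R.shape)
```

```text
(470, 399, 3) (470, 400, 3)
```

View pics/crop1.png

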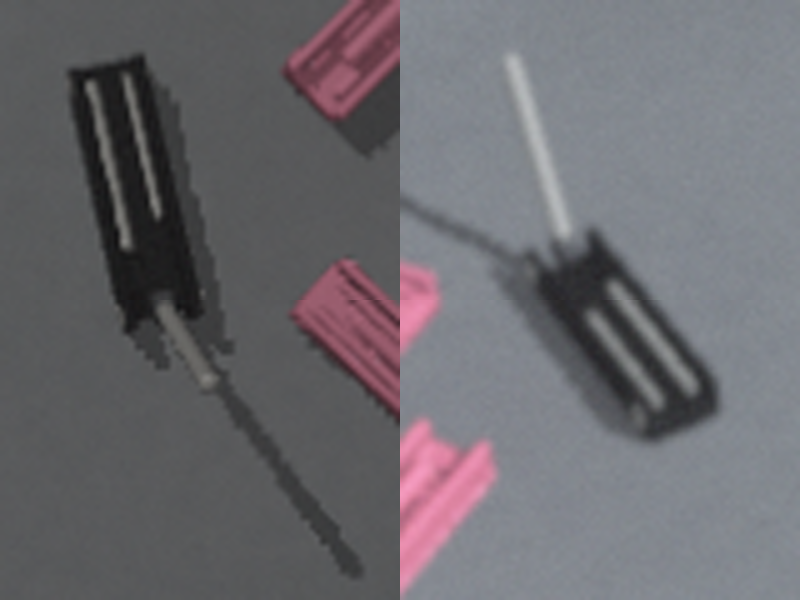

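View pics/crop2.png

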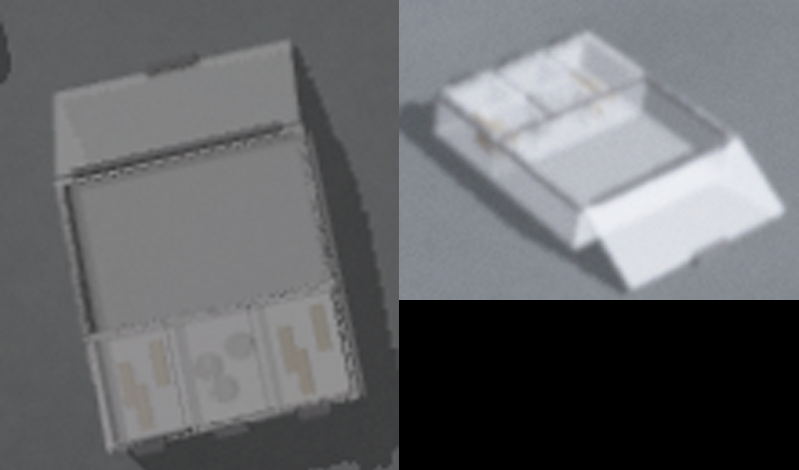

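The crop confirms the target: black rectangular handle, steel key leaning out, hinge end at top pixel (342,273), key tip at top (351.6,286.4) and scene (192.6,161.6). Crop 2 shows the open compartment with its lid on the far (+x) side and the three shut boxes on -x.

Run:
```python
from h import *
T=lambda u,v:('top0',310+u/5-.4,210+v/5-.4)
S=lambda u,v:('scene0',170+(u-400)/5-.4,150+v/5-.4)
t2=lambda u,v:('top0',110+u/3.63-.4,200+v/3.63-.4)
s2=lambda u,v:('scene0',295+(u-400)/3.33-.4,120+v/3.33-.4)
print('tip',tri(T(208,382),S(513,58)))
print('corner hinge R(top) / L scene',tri(T(200,315),S(530,255)))
print('corner hinge L(top) / R scene',tri(T(127,325),S(597,232)))
print('bars ends', tri(T(128,247),S(613,285)),tri(T(92,83),S(696,390)),tri(T(158,215),S(590,315)),tri(T(127,75),S(658,405)))
for c in((72,72),(143,58),(200,315),(125,328)): print('top z20',onz(*T(*c),20).round(1))
print('bay corners +x+y',tri(t2(60,180),s2(738,140)),'+x-y',tri(t2(300,127),s2(582,208)),'-x-y',tri(t2(338,288),s2(493,150)),'-x+y',tri(t2(90,333),s2(645,78)))
for c in((60,180),(300,127),(335,288),(90,333)): print(onz(*t2(*c),35).round(1))
for c in((78,190),(290,140)): print('floor',onz(*t2(*c),3).round(1))
print('ramekin',onz('top0',120,134,45), 'cam z scene')
```

```text
tip (array([ 436.2, -183.3,   97.2]), [1.4, 1.4])
corner hinge R(top) / L scene (array([ 464.4, -192.8,   18.4]), [1.5, 1.5])
corner hinge L(top) / R scene (array([ 460.8, -163.3,   18.7]), [1.3, 1.3])
bars ends (array([ 492.3, -165. ,   16.3]), [1.1, 1.1]) (array([ 560.1, -151.3,   14.5]), [1.9, 1.9]) (array([ 505.2, -177.9,   15.2]), [0.8, 0.8]) (array([ 563. , -166.6,   14.6]), [1.1, 1.1])
top z20 [ 563.4 -144.5   20. ]
top z20 [ 568.9 -173.7   20. ]
top z20 [ 464.  -194.1   20. ]
top z20 [ 459.2 -163.6   20. ]
bay corners +x+y (array([513.9, 258.8,  33.5]), [2.2, 2.2]) +x-y (array([542.3, 123.1,  35.4]), [1.4, 1.4]) -x-y (array([454.3, 103. ,  24.7]), [2.0, 2.0]) -x+y (array([428.6, 237.5,  35.1]), [0.7, 0.7])
[512.6 256.4  35. ]
[541.8 121.9  35. ]
[453.1 101.3  35. ]
[428.3 236.9  35. ]
floor [509.8 255.    3. ]
floor [538.2 132.7   3. ]
ramekin [752.1970605 277.5516528  45.       ] cam z scene
```

Measurements check out: handle centre ≈ (514,-169), hinge ≈ (467,-178,19), key tip at 84 mm from the hinge and about 1.95 rad, bay centre ≈ (484,179) turned about 12°. Next I align the closed gripper behind the key.

```bash
python3 -m inch '0 0 0 0 0 8 0; 0 0 0 0 0 8 0; 24 -42 0 0 0 0 0; 24 -42 0 0 0 0 0; 24 -42 0 0 0 0 0; 24 -42 0 0 0 0 0; 24 -42 0 0 0 0 0; 24 -42 0 0 0 0 0; 24 -42 0 0 0 0 0; 24 -44 0 0 0 0 0; 0 0 0 0 0 0 0'; python3 -c "
from h import *
o=get_obs();print(np.array(o['orientation']).round(3).tolist(),np.array(o['q']).round(0),o['wrist_force'])"
```

```text
clock: 1.52
tcp_pos: [408.3, -186.0, 236.8]
orientation: [[0.981, 0.195, 0.0], [0.195, -0.981, 0.001], [0.001, -0.001, -1.0]]
wrist_force: [0.7, -0.8, 0.7]
finger_gap: 0.4
grip_force: 0.0
[[0.981, 0.195, 0.0], [0.195, -0.981, 0.001], [0.001, -0.001, -1.0]] [ 29.   7. -11. 114.   1.  59. -62.] [ 0.72216766 -0.81097077  0.67860943]
```

```bash
python3 -m inch '0 3 48 0 0 0 0; 0 0 48 0 0 0 0; 0 0 47 0 0 0 0; 0 0 0 0 0 0 0; 9 0 0 0 0 0 0; 9 0 0 0 0 0 0; 9 0 0 0 0 0 0; 9 0 0 0 0 0 0; 10 0 0 0 0 0 0; 10 0 2 0 0 0 0; 10 0 2 0 0 0 0; 10 0 2 0 0 0 0'; python3 -m inch '8 0 7 0 0 0 0; 8 0 7 0 0 0 0; 8 0 7 0 0 0 0; 3 0 6 0 0 0 0; 3 0 6 0 0 0 0; 3 0 7 0 0 0 0; 0 0 4 0 0 0 0; 0 0 4 0 0 0 0; 0 0 0 0 0 0 0'; python3 -c "
from h import *
snap('top','top1')
t=cv2.imread('pics/top1.png')
snap('scene','scene1')
s=cv2.imread('pics/scene1.png')
c=lambda im,x,y:cv2.resize(im[y:y+120,x:x+80],None,fx=5,fy=5,interpolation=cv2.INTER_CUBIC)
cv2.imwrite('pics/crop3.png',np.hstack([c(t,310,210),c(s,170,150)]))"
```

```text
clock: 3.02
tcp_pos: [482.9, -177.9, 87.3]
orientation: [[0.982, 0.188, -0.001], [0.188, -0.982, 0.0], [-0.001, -0.0, -1.0]]
wrist_force: [-1.1, 0.6, -0.1]
finger_gap: 0.2
grip_force: 0.3
clock: 4.15
tcp_pos: [514.6, -171.9, 39.4]
orientation: [[0.982, 0.188, -0.0], [0.188, -0.982, -0.0], [-0.0, -0.0, -1.0]]
wrist_force: [0.7, -0.8, -0.1]
finger_gap: 0.4
grip_force: 0.0
```

View pics/crop3.png

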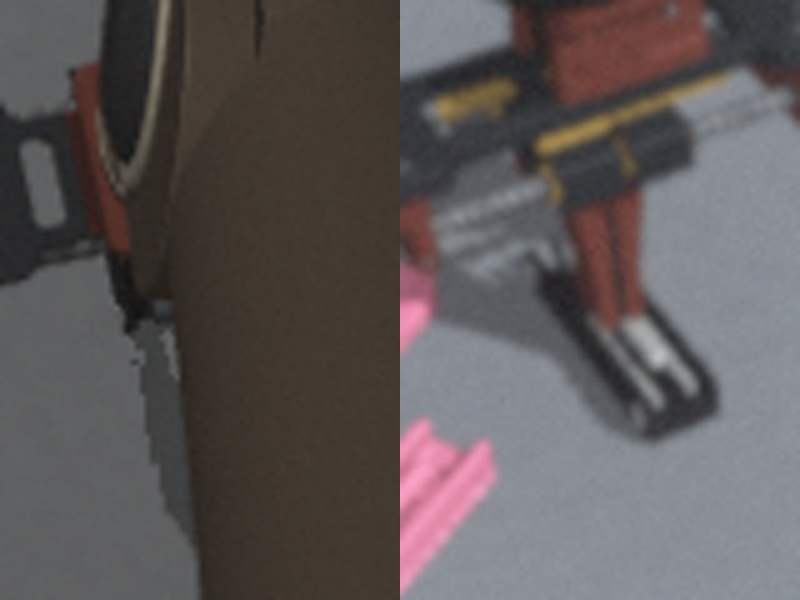

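The scene view shows the key swung over under the fingers, its tip visible near crop (655,355), and the handle has not shifted. Now I press it down.

```bash
python3 -m inch '5 0 1 0 0 0 0; 0 0 1 0 0 0 0; 0 0 1 0 0 0 0; 0 0 1 0 0 0 0; 0 0 0 0 0 0 0'
```

```text
clock: 4.88
tcp_pos: [520.3, -170.9, 36.5]
orientation: [[0.982, 0.188, 0.001], [0.188, -0.982, -0.0], [0.001, 0.0, -1.0]]
wrist_force: [-1.5, 0.1, 8.8]
finger_gap: 0.2
grip_force: 4.1
```

```bash
python3 -m inch '0 0 0 0 0 0 0; 0 0 -20 0 0 0 0; 0 0 -45 0 0 0 60; 0 0 -45 0 0 0 60; -50 0 -30 0 0 0 60; -30 0 0 0 0 0 60; 0 0 0 0 0 0 60;0 0 0 0 0 0 60'; python3 -c "
from h import *
snap('wrist','w1')
w=cv2.imread('pics/w1.png');print(proj('w1',[514,-169,20]))
cv2.imwrite('pics/w1b.png',cv2.resize(w,(800,600),interpolation=cv2.INTER_CUBIC))"
```

```text
clock: 5.88
tcp_pos: [441.8, -185.9, 175.7]
orientation: [[0.982, 0.189, 0.001], [0.189, -0.982, 0.0], [0.001, 0.0, -1.0]]
wrist_force: [-0.6, -0.3, -0.5]
finger_gap: 56.8
grip_force: 0.0
[275.2 105.5]
```

View pics/w1b.png

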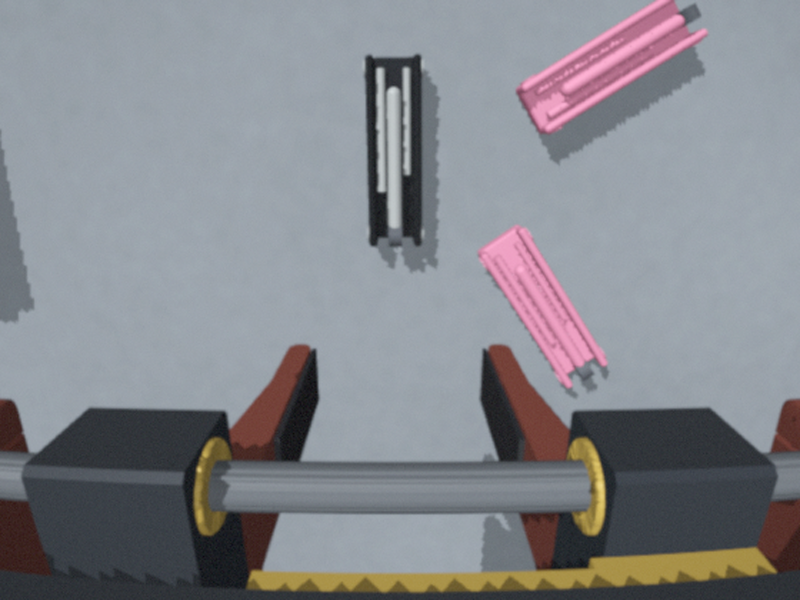

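The key lies folded over the handle (tip (394,92), hinge (395,240)); handle corners at (366,60), (422,60), (423,243), (372,243), aligned with the gripper.

Run:
```python
from h import *
P=[onz('w1',u/1.42857,v/1.42857,20) for u,v in((366,60),(422,60),(423,243),(372,243))]
for p in P: print(p.round(1))
c=np.mean(P,0);a=(P[0]+P[1]-P[2]-P[3])/2;print('c',c.round(1),np.degrees(np.arctan2(a[1],a[0])),np.linalg.norm(a))
R=np.array([[.982,.189],[.189,-.982]]);print('shift',R.T@(c[:2]-[441.8,-185.9]))
d=R.T
```

```text
[ 559.9 -144.9   20. ]
[ 565.8 -175.5   20. ]
[ 464.3 -196.7   20. ]
[ 458.5 -166.5   20. ]
c [ 512.1 -170.9   20. ] 11.908263530634715 103.73169658501818
shift [71.88447901 -1.43207548]
```

```bash
python3 -m inch '40 -1 0 0 0 0.5 60; 32 0 40 0 0 0 60; 0 0 50 0 0 0 60; 0 0 40 0 0 0 60; 0 0 20 0 0 0 60; 0 0 9 0 0 0 60; 0 0 0 0 0 0 60; 0 0 0 0 0 0 25; 0 0 0 0 0 0 25; 0 0 0 0 0 0 25; 0 0 0 0 0 0 25; 0 0 0 0 0 0 25' 30
```

```text
clock: 7.42
tcp_pos: [512.1, -171.4, 17.2]
orientation: [[0.984, 0.18, 0.001], [0.18, -0.984, 0.0], [0.001, -0.0, -1.0]]
wrist_force: [-1.5, 2.0, 6.2]
finger_gap: 32.2
grip_force: 30.0
```

```bash
python3 -m inch '0 0 -20 0 0 0 25; 0 0 -40 0 0 0 25; 0 0 -40 0 0 0 25; 0 0 0 0 0 -10.2 25; 0 0 0 0 0 -10.2 25; 0 0 0 0 0 -10.2 25; 0 0 0 0 0 -10.2 25; 0 0 0 0 0 -10.2 25; 0 0 0 0 0 -10.2 25; 0 0 0 0 0 -10.2 25; 0 0 0 0 0 -10.2 25; 0 0 0 0 0 -10.2 25; 0 0 0 0 0 0 25'; python3 -m inch '35 5 0 0 0 0 25; 35 5 0 0 0 0 25; 35 5 0 0 0 0 25; 35 5 0 0 0 0 25; 35 5 0 0 0 0 25; 35 5 0 0 0 0 25; 35 5 0 0 0 0 25; 35 5 0 0 0 0 25; 35 3 0 0 0 0 25; 33 3 0 0 0 0 25; 0 0 0 0 0 0 25; 0 0 0 0 0 0 25'; python3 -c "
from h import *
snap('wrist','w2');snap('scene','s2')
w=cv2.imread('pics/w2.png');s=cv2.imread('pics/s2.png')[60:340,250:500]
s=cv2.resize(s,(400,448))
cv2.imwrite('pics/w2b.png',np.hstack([cv2.copyMakeBorder(cv2.resize(w,(400,300)),0,148,0,0,0),s]))"
```

```text
clock: 9.05
tcp_pos: [511.2, -172.1, 116.1]
orientation: [[-0.209, 0.978, -0.001], [0.978, 0.209, 0.0], [0.001, -0.001, -1.0]]
wrist_force: [-0.0, 0.4, -3.2]
finger_gap: 31.7
grip_force: 30.0
clock: 10.55
tcp_pos: [483.3, 177.5, 116.4]
orientation: [[-0.208, 0.978, -0.0], [0.978, 0.208, -0.001], [-0.001, -0.001, -1.0]]
wrist_force: [0.2, -0.7, -3.8]
finger_gap: 31.9
grip_force: 30.0
```

View pics/w2b.png

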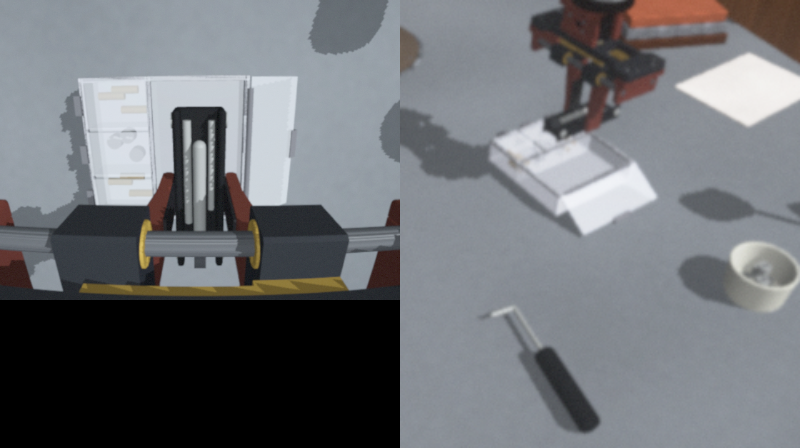

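The tool is held level with the key folded. The compartment below spans wrist u≈150–248 with its far rim at v≈77; I check the fit with those pixels.

Run:
```python
from h import *
b=np.array([484,179]);R=np.array([[-.208,.978],[.978,.208]])
f=lambda u,v,z:(R.T@(onz('w2',u*1.4,v*1.4,z)[:2]-b)).round(1)
print('rel bay centre in tool x,y')
print('far rim',f(200,77,35),'-x rim',f(151,120,37),f(152,180,37),'+x rim',f(246,85,35),f(246,120,35),f(244,170,35))
print('handle far corners (z119)',f(174,108,119),f(225,108,119))
```

```text
rel bay centre in tool x,y
far rim [71.6 -0.6] -x rim [ 34.  -44.9] [-24.7 -47.1] +x rim [64.9 39.9] [33.7 41.3] [-15.1  41.8]
handle far corners (z119) [ 55.7 -15.6] [55.7 13.4]
```

```bash
python3 -m inch '0 -1 30 0 0 0 25; 0 0 30 0 0 0 25; 0 0 20 0 0 0 25; 0 0 8 0 0 0 25; 0 0 4 0 0 0 25; 0 0 3 0 0 0 25; 0 0 1 0 0 0 25; 0 0 0 0 0 0 25'
```

```text
clock: 11.65
tcp_pos: [482.7, 178.0, 21.0]
orientation: [[-0.211, 0.978, 0.001], [0.978, 0.211, 0.0], [-0.0, 0.001, -1.0]]
wrist_force: [0.8, -0.6, -2.7]
finger_gap: 31.6
grip_force: 30.0
```

Still carrying its weight and about 0.5–1 mm above the floor; I lower a little and release narrowly.

```bash
python3 -m inch '0 0 0.8 0 0 0 25; 0 0 0 0 0 0 25; 0 0 0 0 0 0 44; 0 0 0 0 0 0 44; 0 0 0 0 0 0 44; 0 0 -5 0 0 0 44; 0 0 -20 0 0 0 44; 0 0 -40 0 0 0 44; 0 0 -50 0 0 0 44; -60 0 -40 0 0 0 44; -50 0 0 0 0 0 44; 0 0 0 0 0 0 44; 0 0 0 0 0 0 44'; python3 -c "
from h import *
snap('wrist','w3');snap('scene','s3')
w=cv2.imread('pics/w3.png');s=cv2.imread('pics/s3.png')[90:290,250:450]
cv2.imwrite('pics/w3b.png',np.hstack([cv2.copyMakeBorder(w[:400],0,0,0,0,0)[:,:400+0],cv2.resize(s,(400,400))]))"
```

```text
clock: 13.28
tcp_pos: [503.7, 78.7, 169.6]
orientation: [[-0.21, 0.978, -0.0], [0.978, 0.21, 0.0], [0.0, 0.0, -1.0]]
wrist_force: [-0.2, 0.4, -1.7]
finger_gap: 44.0
grip_force: 0.0
```

View pics/w3b.png

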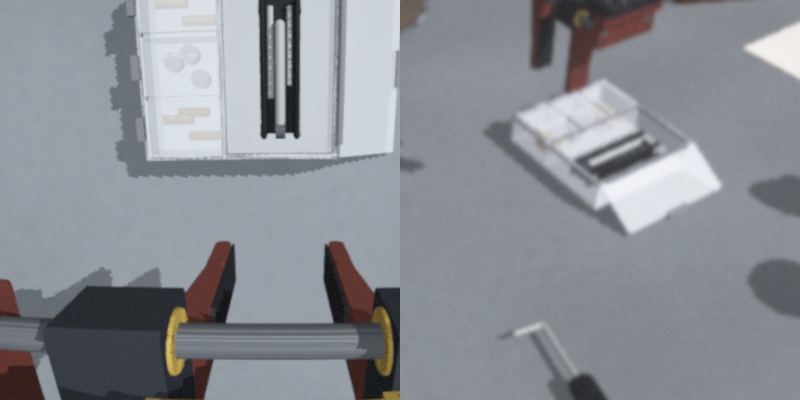

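The tool lies flat in the centre of the long compartment (wrist crop (280,70)), key on top and folded, with the gripper clear.

```bash
python3 -c "
from station import hand_in
print(hand_in())"
```

```text
the job is handed in; nothing more can be done
None
```

I folded the key home while the tool was still on the cabinet top, laid it flat and key side up in the middle of the long compartment, kept the arm well away from the ramekin, and handed in at about 13 s; no verdict came back.

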